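Lay the pot and cup for the shogi player's morning tea

ROBOT

A 6-joint arm with a two-finger parallel gripper is mounted at the origin on the work surface. World frame = base frame: x ahead of the robot, y to its left, z up, the work surface at z = 0. Lengths are in mm, angles in rad, forces in N, time in s.
With the tool pointing down it reaches from about 275 to 725 mm from the base axis. Payload 5.6 kg.
Tool frame: the origin (TCP) lies between the finger pads; the fingertips stand arm.tcp_to_tips ahead of it and the grasp point (between the pads) lies 8 mm behind it (arm.tcp_to_tips is the distance from the TCP to the fingertips, in mm); z points along the fingers, y is the direction in which the jaws open and shut (so a half turn about z gives the same grasp; the last joint's range is limited). The gripper opens to 85 mm and grips with 20 to 120 N. Pads are 22 mm wide; open, the fingers measure 114 mm over their backs; the gripper's body (76 mm by 85 mm) begins 54 mm behind the grasp point. The pads swing forward as they close: fully open they stand 13 mm farther back than shut.
Start: joints at [-1.028, 0.255, 0.108, 0, -1.424, -0.285], TCP at [140.245, -531.812, 242.283] pointing down, gripper open.
Joint ranges: [-2.95, 2.95], [-1.21, 1.97], [-1.09, 1.5], [-2.87, 1.71], [-2.94, -0.07], [-3.05, 3.05]. Speed limits (rad/s): [2.57, 2.57, 3.14, 3.14, 3.14, 3.14].

INTERFACE

Orientations are given as a unit quaternion [w, x, y, z].
In Python, from rig import arm, get_image, camera_info, order gives the robot as it stands. The module is installed in compiled form; this text tells all that it offers. Calls block until the motion is done:
- arm.move_ptp(position, orientation): joint-space move of the TCP to a pose.
- arm.move_straight(position, rot=None, max_speed=150, threshold=None): straight line of the TCP; rot=None keeps the orientation; max_speed is the mean speed in mm/s. With threshold (N) it stops when the force on the tool has changed by that much, and returns True; else False.
- arm.move_j(angles): joint-space move.
- arm.set_gripper(opening, newtons=None): opening from 0.0 (shut) to 1.0 (fully open); newtons is the grip in N (None keeps the last); returns when the fingers have stopped.
- arm.hold(seconds).
- arm.ik(position, orientation): joint angles nearest the present ones, or None.
- arm.observe(): the state.
- get_image(name): name is "scene" or "top" or "wrist"; returns the picture (480x640x3 uint8, blue, green, red); there is no depth.
- camera_info(name): a dict with "K" (3x3 intrinsics, pixels), "k1" (the pictures are not rectified: a ray, as slopes to the right and down, at radius r is drawn at 1 + k1 r^2 times it, then the intrinsics apply), "R" (3x3) and "t" (3): a world point X has camera coordinates R X + t. Camera axes: x right, y down, z forward; pixel columns grow to the right and rows downward; lengths in mm; the calibration is good to about 2 mm. A picture is of the moment at which its call begins: read the wrist's pose just before it. camera_info takes no time and is no camera call; for the wrist camera it gives the pose at the moment of the call.
A pose or a line that the arm cannot do raises arm.PlanningError and nothing moves.
- order.job_done(): hands the job in, once; it reports no verdict.
The state is a dict: "time": time; "joints": joint angles; "joint_velocities": joint speeds; "joint_efforts": joint torques, N m; "tool_pos": TCP position; "eef_rot": TCP orientation; "ft_force": force on the tool from outside, world axes, zero at the start; "wrist_torque": the same for the moment, N m; "width": opening from 0.0 (shut) to 1.0 (fully open).
Only numpy, scipy, OpenCV 4.12 (cv2) and the standard library are available. Lean on these libraries where they do the work, as an engineer would, in place of code of your own. Each camera call takes 0.05 s, during which the arm holds its last target. There are 200 camera calls.

TASK

First clear the iron key out of the round tea tray and lay it flat in the copper coin tray. Then lay the walnut cross trivet flat in the middle of the tea tray and, only after that, stand the teapot on it, well centred, keeping the pot level and setting it down gently. Stand the cup upright and centred on its red saucer, gently too, and leave the other things on the stand as they are.

Things in the scene. Friction and masses are not known exactly. Their poses are not given: they have to be found in the camera images.
- tea_tray: round tea tray of pale lacquered wood, 210 mm across the rim, 18 mm high, flat inner floor 6 mm above its underside and about 185 mm across, walls 6 mm thick; loose, 0.5 kg, stands on the table. Origin: centre of its underside, z up
- key: old forged iron key lying flat, 95 mm long, 9 mm thick, about 80 g, at the start on the tea tray's floor near its middle. Origin: on the underside below its centre of mass. Its x axis runs along the shank towards the bit, y to the side the bit sticks out to. The bare square shank, 9 mm wide and 9 mm high, can be gripped across from x = -11 to x = +28 mm; the ring bow (35 mm across) lies at x = -48 to -13 mm, the bit at x = 30 to 44 mm and y up to 22 mm
- coin_tray: round copper coin tray, 170 mm across the rim, 14 mm high, inner floor 4 mm above its underside and about 148 mm across, loose, 0.35 kg; four 2 mm thick coins lie fixed near its edge. Origin: centre of its underside, z up
- trivet: dark walnut cross trivet of two bars let into each other at right angles, lying on the table; each bar 120 mm long, 22 mm wide and 18 mm high, about 90 g. Origin: centre of its underside; the bars run along its x and y axes, top at z = 18 mm. An arm can be gripped across its 22 mm width, 38 mm out from the centre
- teapot: blue-glazed stoneware teapot with its lid, standing, body 112 mm wide, 158 mm high over the handle, 0.4 to 0.75 kg. Origin: centre of the underside, z up, x towards the spout; foot 74 mm across; the spout tip reaches x = 87 mm at a height of 84 mm; lid knob top at 104 mm. A fixed hoop handle spans the lid from front to back, in the plane of the spout, and carries the pot straight below it
- teapot_handle (a point): middle of the teapot's handle bar, 153 mm above the pot's underside on its centre line, axes as the teapot's; the straight top bar is 60 mm long (along x), 14 mm wide (y) and 10 mm thick (z); a pinch across its width from above lifts the pot
- saucer: red lacquered tea saucer standing on the table, 116 mm across the rim, 15 mm high, flat inner floor 5 mm above its underside and about 70 mm across; loose, 0.11 kg. Origin: centre of its underside, z up
- cup: blue-glazed tea cup without a handle, open, standing upright on the table; nearly straight side 62 mm across, rim at 70 mm height, foot 45 mm across, 0.17 kg. Origin: centre of its underside, z up
- music_box: bystander: walnut music box with a small brass crank, 116 x 81 x 58 mm, origin at its underside's centre
- shoehorn: bystander: polished horn shoehorn lying flat, 175 mm long, origin on its underside
- tea_caddy: bystander: round dark red-brown tea caddy, 76 mm across, 108 mm high, origin at its underside's centre

How it is judged (in metres and radians):
On the way, in this order (a step that is already met when the one before it is completed fails the run):
1. the key lies flat and released in the copper coin tray (horizontal distance between key and coin_tray below 0.035 m and z of key in the frame of coin_tray below 0.012 m and angle between key's own z axis and vertical below 0.12 rad and contact force between key and the fingers below 0.1 N), for 0.2 s.
2. the trivet lies flat and released in the middle of the tea tray, with nothing on it yet (horizontal distance between trivet and tea_tray below 0.02 m and z of trivet in the frame of tea_tray below 0.009 m and angle between trivet's own z axis and vertical below 0.06 rad and contact force between trivet and the fingers below 0.1 N and contact force between teapot and trivet below 0.1 N), for 0.2 s.
3. the teapot stands released and centred on the trivet in the tea tray (horizontal distance between teapot and trivet below 0.01 m and z of teapot in the frame of trivet between 0.014 and 0.022 m and angle between teapot's own z axis and vertical below 0.06 rad and contact force between teapot and the fingers below 0.1 N), for 0.2 s.
At the end, for the whole second after the job is handed in: at rest: the key flat in the coin tray (within 35 mm of its centre), the trivet flat on the tea tray's floor (within 20 mm of its centre), the teapot upright on the trivet (within 10 mm of its centre), the cup upright on the saucer's floor (within 9 mm of its centre) (horizontal distance between key and coin_tray below 0.035 m and z of key in the frame of coin_tray below 0.012 m and angle between key's own z axis and vertical below 0.12 rad and horizontal distance between trivet and tea_tray below 0.02 m and z of trivet in the frame of tea_tray below 0.009 m and angle between each of trivet, teapot, cup's own z axis and vertical below 0.06 rad and horizontal distance between teapot and trivet below 0.01 m and z of teapot in the frame of trivet between 0.014 and 0.022 m and horizontal distance between cup and saucer below 0.009 m and z of cup in the frame of saucer between 0.002 and 0.008 m and linear speed of each of teapot, cup below 0.02 m/s); the robot touches nothing.
It fails at once if the teapot is tipped by more than 20 degrees (angle between teapot's own z axis and vertical above 0.35 rad).
It fails at once if the teapot is dropped or banged down on the trivet (faster than 0.3 m/s within 10 mm of it) (horizontal distance between teapot and trivet below 0.05 m and z of teapot in the frame of trivet below 0.028 m and linear speed of teapot above 0.3 m/s).
It fails at once if the cup is dropped or banged down on the saucer (faster than 0.3 m/s within 10 mm of it) (horizontal distance between cup and saucer below 0.05 m and z of cup in the frame of saucer below 0.015 m and linear speed of cup above 0.3 m/s).
It fails at once if a bystander (music box, shoehorn, tea caddy) is shifted by more than 20 mm (distance of any of music_box, shoehorn, tea_caddy from where it was at the start of the episode above 0.02 m).
It also fails if it takes over 69 s, if anything falls off the work surface, if the arm or the gripper's body presses on something with over 40 N, if the wrist force passes 120 N, or if a joint passes its speed limit or range.

## Working session

There is one attempt and no reset: what is moved stays moved. The work goes in short steps, each a Python script; the robot and the scene stay as the last script left them, time stands still between calls to the robot, and variables do not carry over. Pictures are saved under pics/ and viewed, about 8 in all and at most 12, crops included, and the job is handed in when it is done.

```bash
mkdir -p pics
python3 - <<'E'
from rig import arm,get_image,camera_info
import cv2
for n in("top","scene"):
    cv2.imwrite(f"pics/{n}0.png",get_image(n))
for n in("top","scene","wrist"):
    c=camera_info(n);print(n,c)
print(arm.tcp_to_tips);o=arm.observe();print(o)
E
```

```text
top {'K': array([[447.17437492,   0.        , 313.96315658],
       [  0.        , 447.17437492, 248.06204679],
       [  0.        ,   0.        ,   1.        ]]), 'k1': -0.014874960830198444, 'R': array([[-0.0168506 , -0.99981248, -0.00954279],
       [-0.98169263,  0.01835472, -0.18958553],
       [ 0.18972514,  0.00617345, -0.98181783]]), 't': array([  41.48872046,  569.42150178, 1076.00164484])}
scene {'K': array([[614.53466421,   0.        , 313.32839731],
       [  0.        , 614.53466421, 243.86279121],
       [  0.        ,   0.        ,   1.        ]]), 'k1': -0.016234372836953767, 'R': array([[-0.27098988,  0.96255819, -0.00679855],
       [ 0.75176817,  0.20722438, -0.62602131],
       [-0.60117311, -0.17475637, -0.77977631]]), 't': array([ 138.40017471, -351.71712813, 1775.80876141])}
wrist {'K': array([[383.61545134,   0.        , 316.87455626],
       [  0.        , 383.61545134, 235.92325336],
       [  0.        ,   0.        ,   1.        ]]), 'k1': -0.07483140208053435, 'R': array([[-0.25505223,  0.96692486,  0.00216321],
       [ 0.92951939,  0.24456806,  0.27600756],
       [ 0.26634952,  0.07240709, -0.96115303]]), 't': array([548.20709234, -36.68857532, 380.08934318])}
11.0
{'time': 0.1, 'joints': array([-1.02837080e+00,  2.55660641e-01,  1.07142344e-01, -4.43269346e-04,
       -1.42394168e+00, -2.84653377e-01]), 'joint_velocities': array([ 0.00074934, -0.00391606,  0.00250235,  0.00207835, -0.00037662,
       -0.00013904]), 'joint_efforts': array([-2.48782941e-03, -3.87601590e+01,  2.38475132e+01,  5.37789613e+00,
       -3.72942217e-03, -2.86824175e-06]), 'tool_pos': array([ 140.18272777, -531.38105684,  241.50068925]), 'eef_rot': array([-1.33529556e-04, -1.28497144e-01,  9.91709506e-01,  8.49802370e-04]), 'ft_force': array([-0.13949249, -0.07118845,  0.92203217]), 'wrist_torque': array([ 0.04259387, -0.01596281, -0.00702513]), 'width': 1.003330169575494}
```

View pics/top0.png

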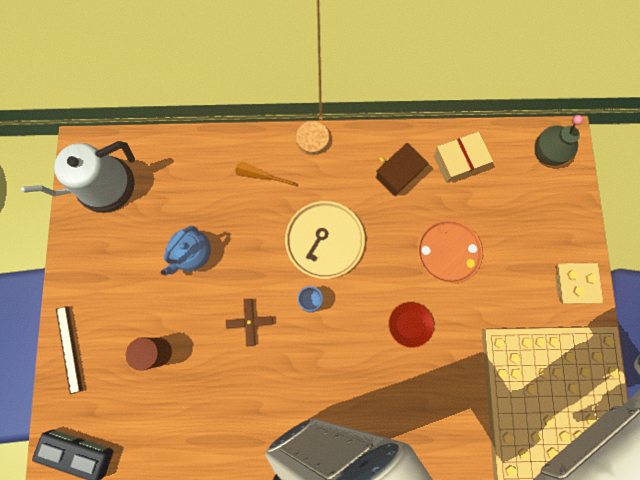

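View pics/scene0.png

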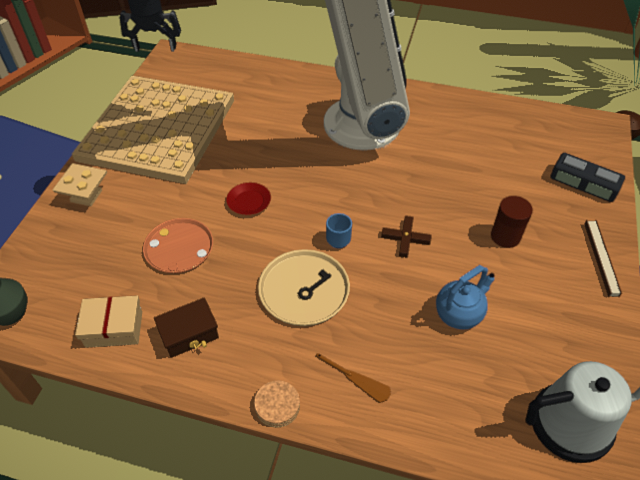

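The top view shows the tea tray at (325,240) with the key's ring bow at about (321,234) and its bit at (313,257). The coin tray is at (450,251), trivet (249,322), teapot (187,250) with its spout towards (168,270), cup (310,299) and saucer (411,324). Next I'll measure these with masks and zoom in on the teapot.

```bash
cat > h.py <<'E'
import numpy as np,cv2
from rig import arm,get_image,camera_info,order
def ray(c,uv):
    K=c["K"];p=np.array([(uv[0]-K[0,2])/K[0,0],(uv[1]-K[1,2])/K[1,1]]);q=p.copy()
    for _ in range(20): q=p/(1+c["k1"]*(q@q))
    return -c["R"].T@c["t"], c["R"].T@np.array([*q,1.])
def onz(c,uv,z):
    o,d=ray(c,uv);return o+d*(z-o[2])/d[2]
def two(c1,u1,c2,u2):
    o1,d1=ray(c1,u1);o2,d2=ray(c2,u2)
    s=np.linalg.lstsq(np.c_[d1,-d2],o2-o1,rcond=None)[0]
    a,b=o1+d1*s[0],o2+d2*s[1];return (a+b)/2,np.linalg.norm(a-b)
def proj(c,X):
    x=c["R"]@np.array(X)+c["t"];p=x[:2]/x[2];p=p*(1+c["k1"]*(p@p));return c["K"][:2,:2]@p+c["K"][:2,2]
def contour(mask,near,rad=70):
    """largest contour centred near a pixel"""
    cs,_=cv2.findContours(mask.astype(np.uint8),cv2.RETR_EXTERNAL,cv2.CHAIN_APPROX_NONE)
    cs=[k for k in cs if np.linalg.norm(k[:,0].mean(0)-near)<rad]
    return max(cs,key=cv2.contourArea)[:,0].astype(float)
def circle(c,ct,z):
    """contour pixels cast on plane z -> ellipse/circle fit in mm"""
    P=np.array([onz(c,p,z)[:2] for p in ct],np.float32)
    return cv2.fitEllipse(P)
def down(th):
    """tool down, jaw (y) axis at angle th in world"""
    # y=(cos th,sin th,0), z=-Z, x=y x z
    from scipy.spatial.transform import Rotation as Ro
    y=np.array([np.cos(th),np.sin(th),0]);z=np.array([0,0,-1.]);x=np.cross(y,z)
    q=Ro.from_matrix(np.c_[x,y,z]).as_quat();return np.array([q[3],q[0],q[1],q[2]])
E
python3 - <<'E'
from h import *
t=cv2.imread("pics/top0.png");s=cv2.imread("pics/scene0.png")
ct,cs=camera_info("top"),camera_info("scene")
H=lambda i:cv2.cvtColor(i,cv2.COLOR_BGR2HSV)
def R(h,lo,hi): return cv2.inRange(h,lo,hi)>0
ht,hs=H(t),H(s)
for nm,h,c,A in(("top",ht,ct,dict(tea=(325,240),coin=(450,251),sau=(411,324),cup=(310,299),triv=(249,322),key=(317,245))),
              ("scene",hs,cs,dict(tea=(304,287),coin=(177,246),sau=(248,199),cup=(339,230),triv=(406,237),key=(315,285)))):
    for k,uv in A.items():
        print(nm,k,h[uv[1],uv[0]],end=' ')
        try:
            if k=="tea": m=R(h,(18,60,120),(32,160,255));z=18
            if k=="coin": m=R(h,(3,120,150),(9,200,255));z=14
            if k=="sau": m=R(h,(0,200,50),(4,255,255))|R(h,(174,200,50),(180,255,255));z=15
            if k=="cup": m=R(h,(95,80,30),(125,255,255));z=70
            if k=="triv": m=R(h,(0,0,0),(180,255,95));z=18
            if k=="key": m=R(h,(0,0,0),(180,255,80));z=15
            q=contour(m,uv,25)
            e=circle(c,q,z);print(np.round(e[0],1),np.round(e[1],1),round(e[2]), "px",q.mean(0).round(1))
        except Exception as e: print("ERR",e)
a=cv2.resize(t[215:285,150:240],None,fx=6,fy=6,interpolation=2);b=cv2.resize(s[250:340,400:510],None,fx=5,fy=5,interpolation=2)
a=cv2.resize(a,(390,303)) if 0 else a
im=np.zeros((900,560,3),np.uint8);im[:420,:540]=a;im[430:880,:550]=b
im=np.hstack([cv2.resize(t[215:285,150:240],(396,308),interpolation=2),cv2.resize(s[250:340,400:510],(396,308)  ,interpolation=2)])
key=np.hstack([cv2.resize(t[220:270,290:360],(396,282),interpolation=2),cv2.resize(t[290:350,215:285],(396,282),interpolation=2)])
cv2.imwrite("pics/pot.png",np.vstack([im,key]))
E
```

```text
top tea [ 24 106 255] [601.5   3.9] [206.4 206.7] 138 px [324.9 239.3]
top coin [ 12 175 236] ERR max() iterable argument is empty
top sau [  7 255 160] [ 387.7 -248.9] [25.2 63.3] 102 px [426.2 320.7]
top cup [110  59 108] [442.3  44.5] [54.3 55.5] 156 px [309.5 298. ]
top triv [ 27 180 255] [422.1 191.7] [ 3.9 43.1] 95 px [252.2 308.8]
top key [ 18 133 148] [ 6.129e+02 -4.000e-01] [ 3.  13.5] 68 px [325.9 234.8]
scene tea [ 18 107  86] [607.1   4. ] [205.  206.1] 112 px [303.5 287. ]
scene coin [ 10 163 195] ERR OpenCV(4.12.0) /io/opencv/modules/imgproc/src/shapedescr.cpp:361: error: (-201:Incorrect size of input array) There should be at least 5 points to fit the ellipse in function 'fitEllipseNoDirect'

scene sau [  1 222 115] [ 382.6 -207.8] [103.  110.1] 53 px [246.7 197.2]
scene cup [103 125  92] [468.1  49.5] [ 58.3 105.1] 102 px [338.5 229.8]
scene triv [ 10 173  65] [403.6 199.5] [102.  113.9] 62 px [404.8 236.4]
scene key [170  26  29] [598.2  24.1] [31.5 99.2] 66 px [313.9 285.3]
```

View pics/pot.png

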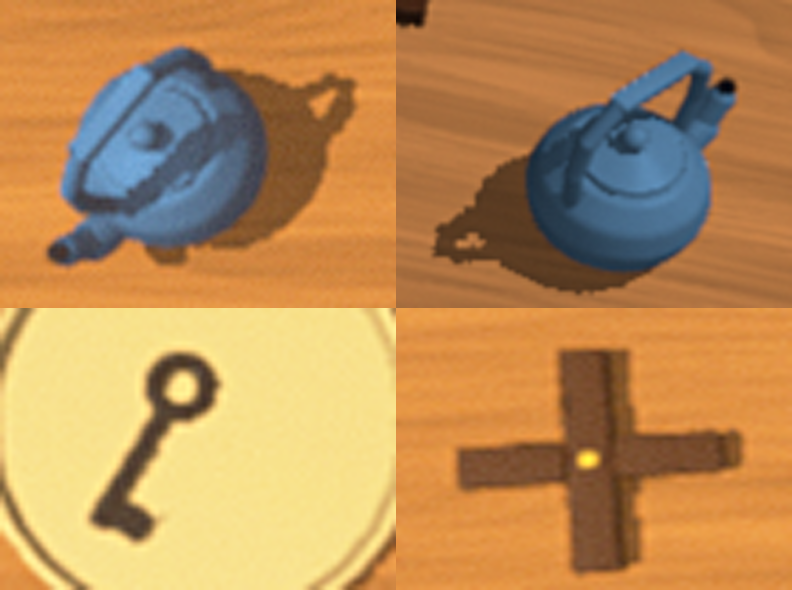

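Run:
```python
from h import *
t=cv2.imread("pics/top0.png");s=cv2.imread("pics/scene0.png")
ct,cs=camera_info("top"),camera_info("scene")
ht,hs=[cv2.cvtColor(i,cv2.COLOR_BGR2HSV) for i in(t,s)]
for n,a,b in(("barA",(184.1,231.4),(461.4,279.2)),("barB",(168.2,251.4),(480.6,267)),("spout",(164.1,271.8),(491.7,274.8)),("knob",(184.1,245.7),(465.8,290.9)),("trivc",(248.9,322.3),(404.5,237))):
    X,g=two(ct,a,cs,b);print(n,X.round(1),g.round(1))
print("bow",onz(ct,(322.2,234.0),15).round(1),"end",onz(ct,(308.6,257.2),15).round(1))
print("triv",onz(ct,(248.9,322.3),18).round(1),[onz(ct,(215+(x-396)/5.657,290+(y-308)/4.7),18).round(1)[:2] for x,y in((460,468),(728,452),(585,352),(593,570))])
print("coin",onz(ct,(450.5,251.5),14).round(1))
for nm,h,c,uvs in(("top",ht,ct,((411,324),(310,298))),("scene",hs,cs,((248,199),(339,230)))):
    m=((h[...,0]<10)|(h[...,0]>170))&(h[...,1]>205)&(h[...,2]>40)
    q=contour(m,uvs[0],25);e=circle(c,q,15);print(nm,"saucer",np.round(e[0],1),np.round(e[1],1))
    x,y=uvs[1]
    print(nm,"cup px bbox",cv2.boundingRect(contour(cv2.inRange(h,(95,50,20),(130,255,255)),uvs[1],20).astype(np.int32)))
```

```text
barA [596.5 334.7 151. ] 2.7
barB [550.8 370.5 146. ] 0.5
spout [512.5 402.6  79. ] 3.4
knob [575.6 352.9  86.8] 2.8
trivc [389.5 200.5  -0.6] 4.3
bow [615.1   9.3  15. ] end [553.7  46.   15. ]
triv [388.5 199.8  18. ] [array([385.1, 257.2]), array([391.6, 136.9]), array([446.5, 201.7]), array([330.3, 196.9])]
coin [ 562.1 -325.    14. ]
top saucer [ 376.5 -207.4] [101.7 113.1]
top cup px bbox (298, 287, 25, 25)
scene saucer [ 383.1 -207. ] [101.6 110.9]
scene cup px bbox (326, 214, 26, 34)
```

Run:
```python
from h import *
th=np.radians(59)
for a in(th,th-np.pi):
    q=arm.ik([582,29,200],down(a));print(q)
    q=arm.ik([562,-325,200],down(np.pi/2 if a>0 else -np.pi/2));print(q)
qs=[(abs(arm.ik([582,29,200],down(a))[5]),a) for a in(th,th-np.pi)]
a=min(qs)[1]
arm.move_ptp([582,29,200],down(a))
c=camera_info("wrist");cv2.imwrite("pics/w1.png",get_image("wrist"));np.save("w1.npy",c,allow_pickle=True)
o=arm.observe();print(a,o["time"],o["tool_pos"])
```

```text
[ 0.31795293  0.33476984  0.111119    0.         -1.34714549 -2.42980133]
[-0.28417473  0.46737118  0.31216314  0.         -1.41558829 -1.2866216 ]
[ 0.31795293  0.33476984  0.111119    0.         -1.34714549  0.71179132]
[-0.28417473  0.46737118  0.31216314  0.         -1.41558829  1.85497106]
-2.111848394913139 2.6833 [582.00561562  28.17706047 200.09359149]
```

View pics/w1.png

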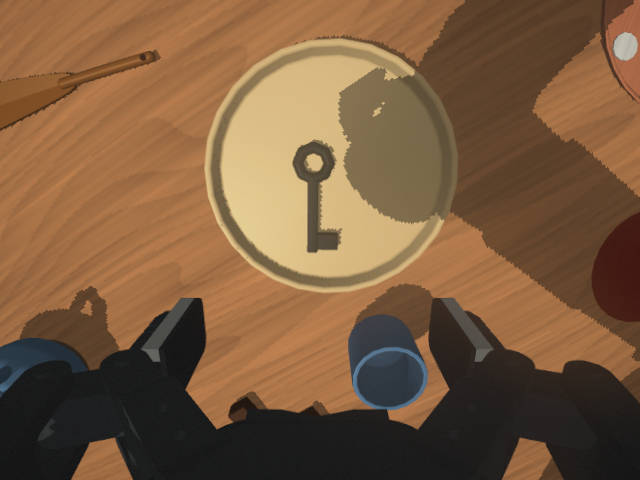

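The wrist view shows the key's bow at (314,162) and its shank running straight down to (313,251). The tray rim is centred near (331,165) and the cup rim near (390,378).

Run:
```python
from h import *
c=np.load("w1.npy",allow_pickle=True).item();i=cv2.imread("pics/w1.png");h=cv2.cvtColor(i,cv2.COLOR_BGR2HSV)
b=onz(c,(314,162),15);e=onz(c,(312.5,251.5),15);s=onz(c,(313,205),15);print(b,e,s,np.linalg.norm(b-e),np.degrees(np.arctan2(*(e-b)[1::-1])))
ct=np.array([(206,165),(458,165),(331,39),(331,291),(240,77),(420,77),(240,254),(422,252)],float)
print("tea",circle(c,ct,16))
print("cup",circle(c,np.array([(353,377),(428,377),(390,347),(390,409),(363,355),(418,356),(363,400),(417,400)],float),70))
# grasp key
u=(e-b)[:2]/np.linalg.norm((e-b)[:2]);g=b[:2]+u*38.5
th=np.arctan2(u[1],u[0])+np.pi/2
th=(th+np.pi)%(2*np.pi)-np.pi
th=th if abs(th+2.11)<1 else th-np.pi
print("grasp",g,th)
arm.move_straight([*g,80],rot=down(th),max_speed=200);arm.set_gripper(0.6)
print(arm.move_straight([*g,18.5],max_speed=100,threshold=12),arm.observe()["tool_pos"])
arm.set_gripper(0.0,40)
o=arm.observe();print(o["width"],o["tool_pos"],o["ft_force"])
arm.move_straight([*g,130],max_speed=200)
ps=np.array([562,-325.])
o=arm.observe();print(o["width"],o["ft_force"],o["time"])
arm.move_ptp([*(ps+[-60,0]),190],down(-np.pi/2))
cc=camera_info("wrist");np.save("w2.npy",cc,allow_pickle=True);cv2.imwrite("pics/w2.png",get_image("wrist"))
print(arm.observe()["time"])
```

```text
[619.13187417   9.62815443  15.        ] [553.78933255  50.70900602  15.        ] [588.86542274  28.93064981  15.        ] 77.1834445486356 147.84242755063556
tea ((602.7282104492188, 2.866636037826538), (207.67588806152344, 209.23672485351562), 123.79591369628906)
cup ((443.3586120605469, 43.14567184448242), (58.898895263671875, 63.75897979736328), 112.14091491699219)
grasp [586.53825429  30.11976109] -2.1320518454849235
False [587.05905121  30.17726413  19.04927957]
0.08388899131821102 [586.93460716  30.23631751  19.15533523] [-0.91083941  0.19893549  3.60277755]
0.0913039627420314 [ 0.10114845  0.64124933 -0.41742386] 5.8
7.2333
```

View pics/w2.png

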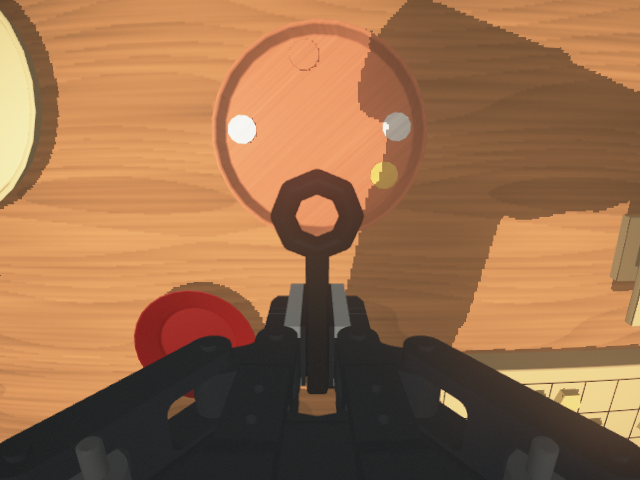

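The key is held with its bow towards +x. The coin tray centre is near (319,126), with coins at (242,129), (397,126), (384,175) and a copper one at (305,53). I'll lay the key diagonally, bow up-right, to miss all four.

Run:
```python
from h import *
c=np.load("w2.npy",allow_pickle=True).item();i=cv2.imread("pics/w2.png")
e=circle(c,np.array([(214,127),(424,124),(319,20),(245,54),(392,52),(246,200),(386,205)],float),13);print("coin",e)
for p in((242,129),(397,126),(384,175),(305,53)): print(onz(c,p,6).round(1)-[*e[0],0])
print("saucer px check",onz(c,(194,340),15))
C=np.array(e[0]);bd=np.array([1,-1])/2**.5;P=C-8*bd
arm.move_ptp([*P,90],down(np.radians(-135)))
print(arm.move_straight([*P,28],max_speed=120), arm.move_straight([*P,16.3],max_speed=25,threshold=3),arm.observe()["tool_pos"])
arm.set_gripper(0.3);arm.move_straight([*P,110],max_speed=200)
print(arm.observe()["time"])
arm.set_gripper(1.0)
tt=get_image("top");cv2.imwrite("pics/top1.png",tt)
q=np.array([389,199.]);arm.move_ptp([*q,180],down(np.radians(3)))
cc=camera_info("wrist");np.save("w3.npy",cc,allow_pickle=True);w=get_image("wrist")
cv2.imwrite("pics/w3.png",np.hstack([cv2.resize(w,(533,400)),cv2.resize(tt[210:295,400:500],(267,227),interpolation=2) if 0 else cv2.copyMakeBorder(cv2.resize(tt[210:295,405:500],(267,239)),0,161,0,0,0)]))
cv2.imwrite("pics/w3f.png",w);print(arm.observe()["time"],arm.observe()["joints"])
```

```text
coin ((568.4550170898438, -324.7959899902344), (159.18563842773438, 163.81890869140625), 3.860504627227783)
[ 1.94498291 61.59598999  6.        ]
[  4.34498291 -62.30401001   6.        ]
[-34.85501709 -53.50401001   6.        ]
[58.64498291 10.79598999  6.        ]
saucer px check [ 384.46806351 -210.42776338   15.        ]
False True [ 562.8157133  -319.06917876   17.13895655]
10.1
12.7917 [ 8.32813518e-01  6.21040578e-02 -2.86496730e-01  8.74806244e-05
 -1.22237070e+00  2.35961991e+00]
```

View pics/w3.png

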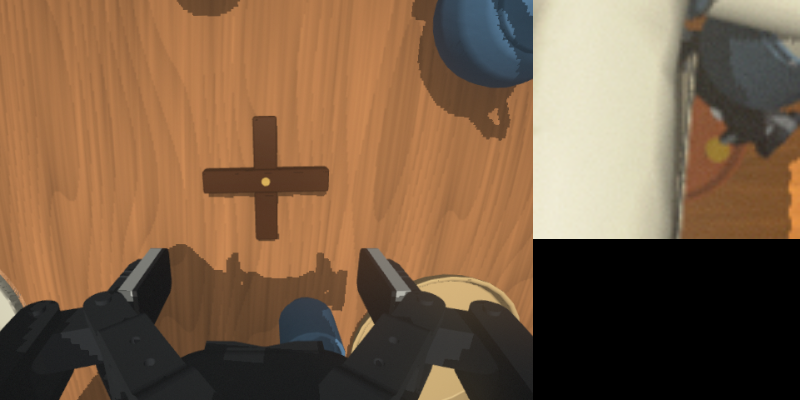

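The wrist view shows the trivet with its brass centre at full-size pixel (318,217). Its arms are nearly aligned with the world axes. The arm hid the coin tray in that top picture, so I'll check the key now from another camera.

Run:
```python
from h import *
c=np.load("w3.npy",allow_pickle=True).item()
f=1.2
C=onz(c,(265.5*f,181.5*f),18)
E_=[onz(c,(x*f,y*f),18)[:2] for x,y in((203,175+5),(328.5,178.5),(265,116.5),(266.5,240))]
print(C,np.round(E_,1))
l=E_[0]-E_[1];v=E_[2]-E_[3];print([np.degrees(np.arctan2(a[1],a[0])) for a in(l,v)],np.linalg.norm(l),np.linalg.norm(v),(E_[0]+E_[1]+E_[2]+E_[3])/4)
tt,ss=get_image("top"),get_image("scene")
cv2.imwrite("pics/k1.png",np.hstack([cv2.resize(tt[200:300,390:510],(390,325)),cv2.resize(ss[200:295,130:235],(390,325))]))
```

```text
[390.84056147 199.99044922  18.        ] [[331.6 198.4]
 [450.3 206. ]
 [387.2 259.9]
 [395.  140.1]]
[np.float64(-176.35418957032763), np.float64(93.6955438751283)] 118.89435001372206 120.04375022563072 [391.0237022  201.12243778]
```

View pics/k1.png

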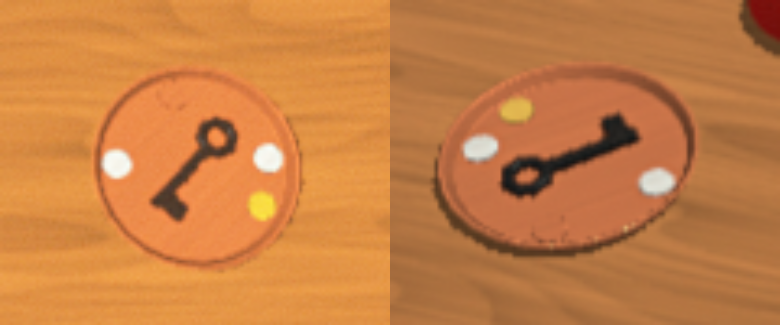

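The key lies flat and centred in the coin tray, clear of all four coins. On to the trivet.

Run:
```python
from h import *
C=np.array([391,200.5]);a=np.radians(93.7);v=np.array([np.cos(a),np.sin(a)]);G=C+38*v
th=np.radians(3.7-180)
arm.move_ptp([*G,80],down(th));arm.set_gripper(0.6)
print(arm.move_straight([*G,12.5],max_speed=100,threshold=12))
arm.set_gripper(0.0,60);o=arm.observe();print(o["width"],o["tool_pos"],o["ft_force"],o["time"])
z0=o["tool_pos"][2]
arm.move_straight([*G,120],max_speed=200)
T=np.array([602.9,3.1]);thp=np.radians(-180);vp=np.array([0,1.]);P=T+38*vp
arm.move_ptp([*P,120],down(thp))
arm.move_straight([*P,z0+14],max_speed=150)
print(arm.move_straight([*P,z0+4.5],max_speed=25,threshold=4),arm.observe()["tool_pos"],z0+6)
arm.set_gripper(0.45);arm.move_straight([*P,120],max_speed=200)
arm.set_gripper(1.0)
thh=np.radians(51.5-180)
arm.move_ptp([574,352.6,255],down(thh))
w=get_image("wrist");np.save("w4.npy",camera_info("wrist"),allow_pickle=True);cv2.imwrite("pics/w4.png",w)
tt=get_image("top");cv2.imwrite("pics/top2.png",tt)
cv2.imwrite("pics/v4.png",np.hstack([cv2.resize(w,(500,375)),cv2.resize(tt[190:290,275:375],(300,375-75)) if 0 else cv2.copyMakeBorder(cv2.resize(tt[195:285,280:370],(300,300)),0,75,0,0,0)]))
print(arm.observe()["time"],arm.observe()["joints"])
```

```text
False
0.24268486798293978 [389.00980048 238.87041399  13.33777637] [-1.96758736 -0.6992476   5.65786703] 17.2167
True [603.33468055  41.27062929  19.37175122] 19.33777636906067
23.0667 [ 7.80030374e-01  5.11589717e-01  5.19845750e-01  5.93378606e-05
 -1.58028359e+00  1.16480957e-01]
```

View pics/v4.png

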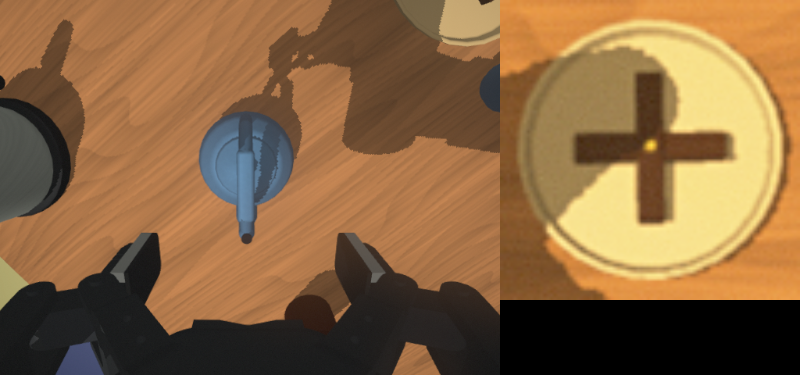

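The trivet sits centred in the tray: its centre is at crop (650,145) against a tray centre of about (652,150). The teapot's handle bar runs vertically at x≈246, with the spout tip at (246,240). I'll zoom in for the bar ends.

Run:
```python
from h import *
w=cv2.imread("pics/w4.png");c=np.load("w4.npy",allow_pickle=True).item()
cv2.imwrite("pics/z4.png",cv2.resize(w[130:320,240:390],None,fx=3.15,fy=3.15,interpolation=2))
# body silhouette
h=cv2.cvtColor(w,cv2.COLOR_BGR2HSV);m=cv2.inRange(h,(95,60,20),(125,255,255));q=contour(m,(315,210),60)
hull=cv2.convexHull(q.astype(np.int32))[:,0]
s=q[(np.abs(q[:,0]-315)>25)&(q[:,1]<255)].astype(float)
e=cv2.fitEllipse(s.astype(np.float32));print(e)
for z in(35,45,55):print(z,circle(c,s,z))
# predicted pixels of bar ends for the stereo estimate
for X in((596.5,334.7,153),(550.8,370.5,153),(574,352.6,158)):print(proj(c,X))
```

```text
((313.7396545410156, 205.4263916015625), (111.90558624267578, 117.38311004638672), 108.13320922851562)
35 ((573.2755737304688, 356.3741760253906), (106.63507080078125, 110.17080688476562), 113.81481170654297)
45 ((574.875, 355.0098571777344), (103.6066665649414, 107.04198455810547), 113.81473541259766)
55 ((576.4744262695312, 353.6455383300781), (100.57826232910156, 103.91316223144531), 113.81485748291016)
[316.43411816 196.69159036]
[317.3033666  283.75617394]
[316.54511665 243.58156535]
```

View pics/z4.png

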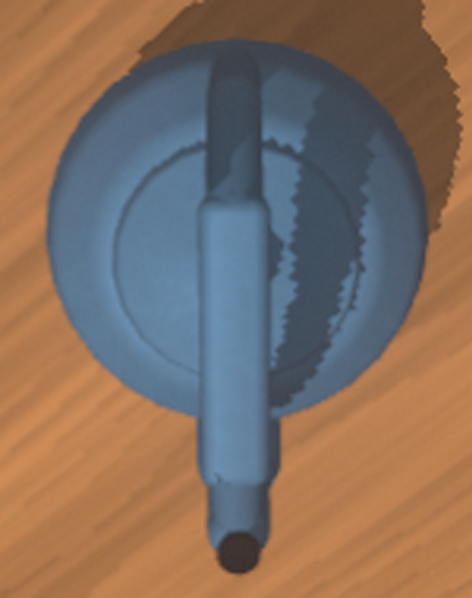

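Run:
```python
from h import *
c=np.load("w4.npy",allow_pickle=True).item()
A=onz(c,(314,193.5),158);B=onz(c,(314.9,283),158);S=onz(c,(315.2,305.6),84)
M=(A+B)/2;d=B-A;print(A,B,M,np.linalg.norm(d),np.degrees(np.arctan2(d[1],d[0])),"spout",S,np.linalg.norm((S-M)[:2]))
print("trivet top cam",onz(camera_info("top"),(325,238.5),24))
G=M[:2];th=np.arctan2(d[1],d[0])+np.pi/2;th=(th+np.pi)%(2*np.pi)-np.pi
if abs(th-np.radians(-128.5))>1: th-=np.pi
print(G,th)
assert np.linalg.norm(G-[574,352.6])<10 and abs(th-np.radians(-128.5))<.15
np.save("g.npy",[*G,th])
arm.move_straight([*G,200],rot=down(th),max_speed=200);arm.set_gripper(0.6)
print(arm.move_straight([*G,145],max_speed=80,threshold=10))
arm.set_gripper(0.0,100);o=arm.observe();print(o["width"],o["tool_pos"],o["ft_force"])
arm.move_straight([*G,152],max_speed=30)
arm.move_straight([*G,215],max_speed=120);arm.hold(.2)
o=arm.observe();print(o["width"],o["ft_force"],o["wrist_torque"],o["time"])
w=get_image("wrist");cc=camera_info("wrist");np.save("w5.npy",cc,allow_pickle=True);cv2.imwrite("pics/w5.png",w)
cv2.imwrite("pics/s5.png",get_image("scene"))
```

```text
[599.6451072  334.06656982 158.        ] [553.8638575  370.05383397 158.        ] [576.75448235 352.06020189 158.        ] 58.232345006548954 141.830176307603 spout [512.63833233 403.09054818  84.        ] 81.94496284071482
trivet top cam [600.85752293   2.34536414  24.        ]
[576.75448235 352.06020189] -2.2369854251329633
False
0.1387482752480091 [576.87037189 351.88735881 145.71005298] [-1.23288609 -0.91352738  3.30713363]
0.13690845935085852 [ 0.09781508 -0.20409486 -5.86343142] [-0.04510801  0.00697979  0.06667028] 26.4583
```

Run:
```python
from h import *
x,y,th=np.load("g.npy");T=[603,2.8]
arm.move_straight([*T,215],max_speed=180)
arm.move_straight([*T,181],max_speed=70)
hit=arm.move_straight([*T,165.5],max_speed=20,threshold=3)
o=arm.observe();print(hit,o["tool_pos"],"expect z",145.71+24,o["ft_force"],o["time"])
cv2.imwrite("pics/s6.png",get_image("scene"))
w=get_image("wrist");np.save("w6.npy",camera_info("wrist"),allow_pickle=True);cv2.imwrite("pics/w6.png",w)
cv2.imwrite("pics/v6.png",cv2.resize(w,(640,480)))
```

```text
True [602.72983191   2.40241947 169.66046666] expect z 169.71 [-0.62713572 -0.46559727  6.11320395] 29.8667
```

View pics/v6.png

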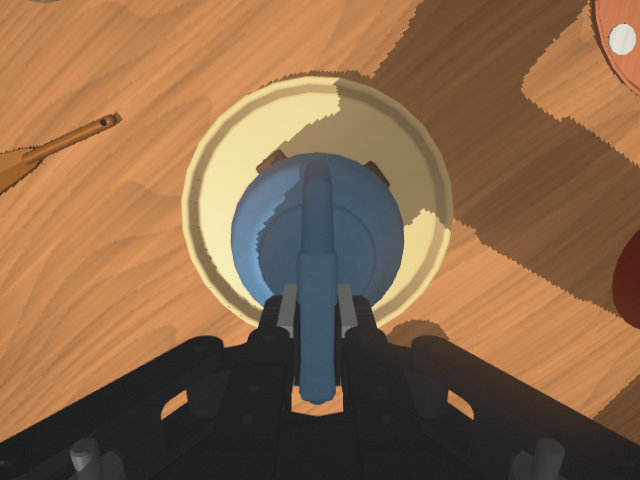

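Contact came at the expected height (169.7 mm). The pot sits central in the tray, with two trivet arm tips showing evenly at (272,160) and (377,172). I'll release and then verify the pot's centre with the top and scene cameras.

Run:
```python
from h import *
c=np.load("w6.npy",allow_pickle=True).item()
A=onz(c,(318,253),182);print("bar start",A,"tips",onz(c,(271,152),24),onz(c,(371,162),24))
u=np.array([np.cos(2.475),np.sin(2.475)]);print("mid est",A[:2]+29.1*u)
arm.set_gripper(0.45);T=arm.observe()["tool_pos"]
arm.move_straight([T[0],T[1],230],max_speed=130)
# cup view: go over cup
arm.set_gripper(1.0)
arm.move_ptp([380,-30,190],down(np.radians(-170)))
w=get_image("wrist");np.save("w7.npy",camera_info("wrist"),allow_pickle=True);cv2.imwrite("pics/w7.png",w)
tt,ss=get_image("top"),get_image("scene");cv2.imwrite("pics/top3.png",tt);cv2.imwrite("pics/scene3.png",ss)
v=np.zeros((600,800,3),np.uint8);v[:300,:400]=cv2.resize(w,(400,300));v[:300,400:]=cv2.resize(ss[215:335,230:390],(400,300));v[300:,:400]=cv2.resize(tt[195:285,265:385],(400,300));v[300:,400:]=cv2.resize(tt[240:360,290:450],(400,300))
cv2.imwrite("pics/v7.png",v);print(arm.observe()["time"],arm.observe()["joints"])
```

```text
bar start [626.05391403 -15.31435387 182.        ] tips [664.23218675  -3.44176835  24.        ] [614.42386544 -55.40573735  24.        ]
mid est [603.18326297   2.67851472]
32.5583 [ 3.38093834e-01 -5.86514731e-02 -3.80403103e-01  2.29575916e-04
 -1.24886379e+00 -1.62970168e-01]
```

View pics/v7.png

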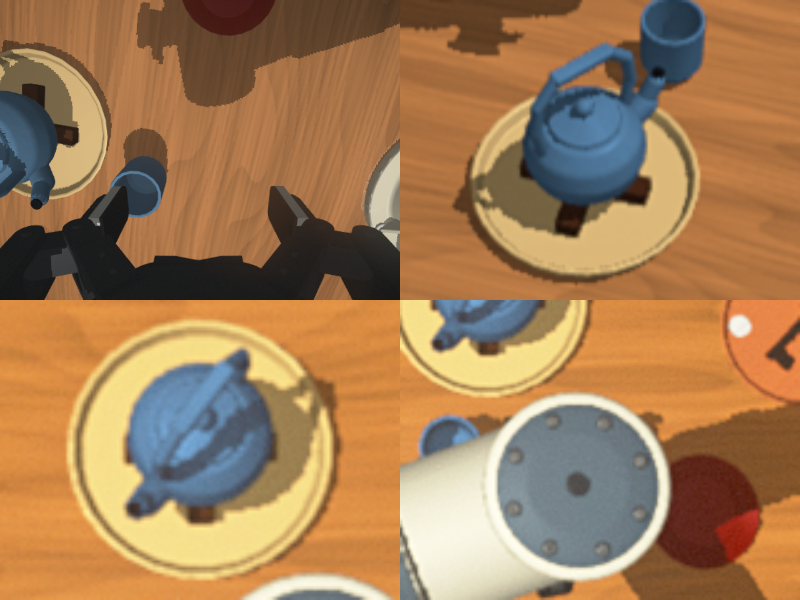

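The pot stands level on the trivet, and the bar midpoint I measured (603.2, 2.7) agrees with the trivet at (603.3, 2.9). Next the cup: I'll fix its centre from the earlier views, grip it, and look at the saucer on the way.

Run:
```python
from h import *
ct,cs=camera_info("top"),camera_info("scene")
c=np.load("w1.npy",allow_pickle=True).item();w=cv2.imread("pics/w1.png")
t0=cv2.imread("pics/top0.png")
h=cv2.cvtColor(t0,cv2.COLOR_BGR2HSV);q=contour(cv2.inRange(h,(95,40,20),(130,255,255)),(310,298),20);print("top cup",circle(ct,q,70))
# rim in w1: bright blue ring
hw=cv2.cvtColor(w,cv2.COLOR_BGR2HSV)[340:415,345:435];m=(hw[...,2]>110)&(hw[...,0]>95)&(hw[...,0]<125)&(hw[...,1]>60)
p=np.argwhere(m)[:,::-1]+[345,340.];print(len(p));e=circle(c,p,70);print("w1 cup ring",e)
C=np.array([443.2,43.3])
if np.linalg.norm(np.array(e[0])-C)<4 and 54<min(e[1]) and max(e[1])<66: C=(C+np.array(e[0]))/2
print(C)
th=np.radians(-90)
arm.move_ptp([*C,125],down(th))
print(arm.move_straight([*C,44],max_speed=100,threshold=8))
arm.set_gripper(0.0,35);o=arm.observe();print(o["width"],o["tool_pos"],o["ft_force"],o["time"])
arm.move_straight([*C,160],max_speed=150)
arm.move_ptp([325,-208,190],down(th))
w=get_image("wrist");np.save("w8.npy",camera_info("wrist"),allow_pickle=True);cv2.imwrite("pics/w8.png",w);o=arm.observe();print(o["width"],o["ft_force"],o["time"])
```

```text
top cup ((441.9621887207031, 43.60089111328125), (57.614749908447266, 58.20649719238281), 114.66377258300781)
733
w1 cup ring ((443.3792724609375, 43.80253982543945), (57.57006072998047, 57.79133987426758), 66.2080078125)
[443.28963623  43.55126991]
False
0.7252296335189655 [443.90590683  43.60772763  44.95815307] [-1.70732627 -0.40212043  5.37624834] 35.0333
0.7233488143382948 [-2.97655629e-01 -1.17345397e-03 -1.47354872e+00] 37.0917
```

View pics/w8.png

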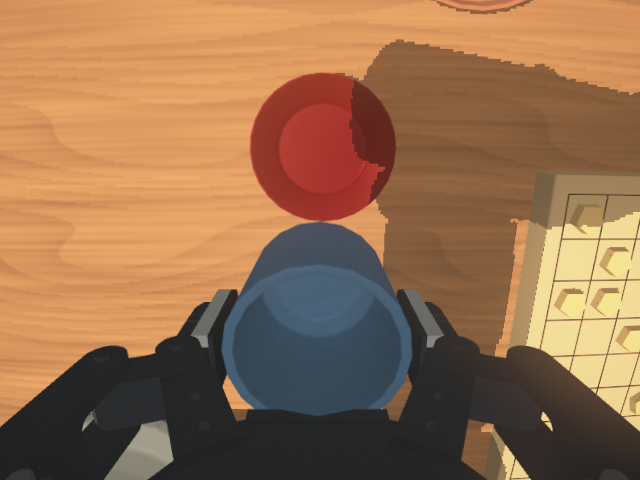

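The cup is held upright. The saucer shows cleanly with its rim centred at about (323,147).

Run:
```python
from h import *
c=np.load("w8.npy",allow_pickle=True).item();i=cv2.imread("pics/w8.png");h=cv2.cvtColor(i,cv2.COLOR_BGR2HSV)
m=((h[...,0]<7)|(h[...,0]>172))&(h[...,1]>170)
q=contour(m,(323,147),25);e=circle(c,q,13);print("saucer",e)
e2=circle(c,np.array([(250,147),(396,147),(323,73),(323,221),(272,95),(374,95),(272,199),(374,199)],float),15);print(e2)
S=np.array(e[0]) if np.linalg.norm(np.array(e[0])-e2[0])<2.5 else np.array(e2[0])
P=S+[.5,0];print(P)
arm.move_straight([*P,110],max_speed=150)
arm.move_straight([*P,62],max_speed=80)
hit=arm.move_straight([*P,46],max_speed=20,threshold=2.5);o=arm.observe();print(hit,o["tool_pos"],"expect 49.96",o["time"])
arm.set_gripper(0.9);arm.set_gripper(1.0)
T=o["tool_pos"];arm.move_straight([T[0],T[1],150],max_speed=120)
arm.move_straight([T[0]-60,T[1],200],max_speed=200)
w=get_image("wrist");np.save("w9.npy",camera_info("wrist"),allow_pickle=True);cv2.imwrite("pics/w9.png",w)
tt=get_image("top");ss=get_image("scene")
cv2.imwrite("pics/v9.png",np.hstack([cv2.resize(w,(400,300)),cv2.resize(ss[150:330,110:350],(400,300))]));print(arm.observe()["time"])
```

```text
saucer ((377.64886474609375, -210.56544494628906), (113.13691711425781, 114.52381896972656), 123.20867156982422)
((377.54388427734375, -211.14739990234375), (114.13104248046875, 114.5740737915039), 151.22373962402344)
[ 378.14886475 -210.56544495]
True [ 378.10438772 -210.58368894   49.95132997] expect 49.96 39.2417
41.4833
```

I've used all the picture views, so I'll check the final state numerically.

Run:
```python
from h import *
c=np.load("w9.npy",allow_pickle=True).item();w=cv2.imread("pics/w9.png");h=cv2.cvtColor(w,cv2.COLOR_BGR2HSV)
P=proj(c,(377.6,-210.6,75));print("expected cup px",P)
m=((h[...,0]<7)|(h[...,0]>172))&(h[...,1]>150)&(h[...,2]>30)
b=cv2.inRange(h,(92,40,20),(130,255,255))>0
q=contour(m|b,P,50);hu=cv2.convexHull(q.astype(np.float32))[:,0]
qs=contour(b,P,50);print("cup silhouette bbox",cv2.boundingRect(qs.astype(np.int32)))
# rim = half of silhouette on the camera-near side; rim ring bright
r=np.argwhere(b&(h[...,2]>110))[:,::-1].astype(float);r=r[np.linalg.norm(r-P,axis=1)<75];print(len(r))
if len(r)>20: print("rim",circle(c,cv2.convexHull(r.astype(np.float32))[:,0],75))
red=contour(m,proj(c,(377.6,-210.6,15)),60);print("saucer hull",circle(c,cv2.convexHull(red.astype(np.float32))[:,0],14))
# top cam
tt=get_image("top");ct=camera_info("top");ht=cv2.cvtColor(tt,cv2.COLOR_BGR2HSV)
bt=cv2.inRange(ht,(92,40,20),(130,255,255))>0
P=proj(ct,(377.6,-210.6,75))
try:
    q=contour(bt,P,25);print("top cup",circle(ct,q,75),len(q))
except Exception as e:print(e)
ss=get_image("scene");cs=camera_info("scene");hs=cv2.cvtColor(ss,cv2.COLOR_BGR2HSV)
q=contour(cv2.inRange(hs,(92,50,20),(130,255,255)),proj(cs,(377.6,-210.6,40)),25)
x,y,ww,hh=cv2.boundingRect(q.astype(np.int32));print("scene cup bbox",x,y,ww,hh,"expect centre",proj(cs,(377.6,-210.6,40)),"minAreaRect",cv2.minAreaRect(q.astype(np.float32)))
print([proj(cs,(377.6,-210.6,z)) for z in(5,75)])
# key centroid
kt=cv2.inRange(ht,(0,0,0),(180,255,85));P=proj(ct,(568,-325,10));q=np.argwhere(kt>0)[:,::-1];q=q[np.linalg.norm(q-P,axis=1)<25];print("key",onz(ct,q.mean(0),13) if len(q) else None)
print(arm.observe()["ft_force"])
```

```text
expected cup px [318.95333146 142.93024577]
cup silhouette bbox (272, 94, 94, 95)
2116
rim ((376.8652038574219, -206.68714904785156), (52.22303771972656, 61.930870056152344), 111.87937927246094)
saucer hull ((377.598388671875, -210.5450897216797), (114.361572265625, 114.86624145507812), 106.99879455566406)
top cup ((327.2464599609375, -235.1246795654297), (2.381598949432373, 52.5207633972168), 86.57554626464844) 5
scene cup bbox 235 174 25 33 expect centre [247.3607375  189.90222733] minAreaRect ((247.0, 190.0), (32.0, 24.0), 90.0)
[array([248.58838167, 199.34143977]), array([246.08988823, 180.12708589])]
key [ 563.45986948 -322.50917232   13.        ]
[-0.28007374  0.27111593 -0.9775031 ]
```

```bash
python3 -c "
from h import *
order.job_done();print(arm.observe()['time'])"
```

```text
the job is handed in; nothing more can be done
the job is handed in; nothing more can be done
```

The job is handed in at about 42 s of the 69 s allowed, with all four placings done in the required order. No verdict is reported back.

**What I did:** I moved the iron key into the coin tray, laid the trivet in the middle of the tea tray and stood the teapot on it. Last, I set the cup on its saucer. Each object was lowered slowly until a light touch, at 20–25 mm/s.

**Last checks:**
- **Key:** it lies flat and clear of the coins, about 6 mm from the coin tray's centre by a rough mask centroid (limit 35 mm).
- **Trivet:** the top view shows it flat and within about 2–3 mm of the tea tray's centre. It touched down at the expected height.
- **Teapot:** it touched at 169.66 mm against 169.71 expected. Just before release, its centre was within about 1 mm of the trivet's. It looked upright afterwards.
- **Cup:** it touched at 49.95 mm against 49.96 expected. Its outline in the wrist and scene pictures lies within about 1.5 pixels of the saucer's centre.

**Checks that disagreed or failed:**
- **Cup rim fit:** a colour-threshold fit put the cup 4 mm off sideways, still inside the 9 mm limit. That fit was distorted by shading (52 x 62 mm instead of round), so I trusted the outlines.
- **Top view of the cup:** the final measurement gave nothing usable; only a few pixels matched, probably because the arm was in the way.
- **Final picture:** I had used all 12 views, so I did not see the placed cup and checked it by numbers only.
- **Bystanders:** I did not measure them at the end; my paths kept clear of them.

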